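# Nudge two shaft seals into their kit tray pockets

## Task

On the grey kit tray a large blue and a small brown shaft seal lie loose beside their pockets. Push each one with the fingertips across the tray's surface and over the rim of the pocket that fits it, until it drops in and lies flat on the bottom. Do not pick the seals up or stand them on edge, keep them on the tray, and leave the bearing, the bush and the stock on the bench as they are.

Things in the scene. Friction and masses are not known exactly. Their poses are not given: they have to be found in the camera images.
- tray: fixed kit tray of hard plastic, grey on top, yellow below and in its pockets: flat block 280 (x) by 220 (y) by 20 mm, no raised edge, turned up to 90 degrees either way. Origin: centre of its underside, at bench height; z up; its top is at z = 20 mm. All pockets lie in its +x part, 7 mm deep, 1.5 mm chamfer; the seals lie loose on its -x part, either one on the +y or -y side (near x -75, y +/-60 mm)
- seal_large: loose blue shaft seal, a flat ring 62 mm outside diameter, 40 mm hole, 10 mm thick, about 40 g. Starts lying flat on the tray's top. Origin: centre of its underside; z is its axis, up; its turn about z means nothing
- seal_small: loose brown shaft seal, a flat ring 47 mm outside diameter, 30 mm hole, 10 mm thick, about 20 g. Starts lying flat on the tray's top. Origin: centre of its underside; z is its axis, up; its turn about z means nothing
- pocket_large (a point): centre of the bottom of the empty large pocket, 66 mm in diameter, 13 mm above the bench and 7 mm below the tray's top. Made for the blue seal, which then stands 3 mm proud of the tray's top
- pocket_small (a point): centre of the bottom of the empty small pocket, 51 mm in diameter, 13 mm above the bench and 7 mm below the tray's top. Made for the brown seal, which then stands 3 mm proud of the tray's top
- bearing: bystander: steel ball bearing, 40 mm outside diameter, 12 mm thick, loose in its 44 mm pocket in the tray, 5 mm proud of the top. Origin: centre of its underside
- bush: bystander: brass bush, 30 mm outside diameter, 22 mm high, loose in its 34 mm pocket in the tray, 15 mm proud of the top. Origin: centre of its underside
- stack: bystander: stack of five blue seals wrapped as one, 72 mm in diameter, 51 mm high, standing on the bench to one side of the tray. Origin: centre of its underside
- roll: bystander: upright roll of seals in patterned paper, 62 mm in diameter, 90 mm high, standing on the bench to the other side of the tray. Origin: centre of its underside
There are look-alikes about, which are no part of the job. Leave any green, turquoise or yellow look-alike of the seal_small alone.

How it is judged:
At the end, for the whole second after the job is handed in: The blue seal lies in the large pocket and the brown seal in the small pocket: each within 4 mm of the pocket's centre, its underside within 2 mm of the pocket's bottom, tilted less than 0.05 rad, and at rest (horizontal distance between seal_large and pocket_large below 0.004 m and z of seal_large in the frame of pocket_large below 0.002 m and angle between each of seal_large, seal_small's own z axis and vertical below 0.05 rad and linear speed of each of seal_large, seal_small below 0.02 m/s and horizontal distance between seal_small and pocket_small below 0.004 m and z of seal_small in the frame of pocket_small below 0.002 m); the robot touches nothing.
It fails at once if a seal is lifted (its centre more than 6 mm higher than when it lies on the tray's top) (z of any of seal_large, seal_small in the frame of tray above 0.026 m).
It fails at once if a seal is stood on edge or turned over (tilted more than 0.7 rad) (angle between any of seal_large, seal_small's own z axis and vertical above 0.7 rad).
It fails at once if a seal is pushed off the tray (z of any of seal_large, seal_small in the frame of tray below 0.008 m).
It fails at once if the bearing or the bush is disturbed (moved more than 8 mm or tipped more than 0.3 rad) (distance of any of bearing, bush from where it was at the start of the episode above 0.008 m or angle between any of bearing, bush's own z axis and vertical above 0.3 rad).
It fails at once if the stack or the roll on the bench is disturbed (moved more than 15 mm or tipped more than 0.3 rad) (distance of any of stack, roll from where it was at the start of the episode above 0.015 m or angle between any of stack, roll's own z axis and vertical above 0.3 rad).
It also fails if it takes over 64 s, if anything falls off the work surface, if the arm or the gripper's body presses on something with over 40 N, if the wrist force passes 120 N, or if a joint passes its speed limit or range.

## Robot

A 6-joint arm with a two-finger parallel gripper is mounted at the origin on the work surface. World frame = base frame: x ahead of the robot, y to its left, z up, the work surface at z = 0. Lengths are in m, angles in rad, forces in N, time in s.
With the tool pointing down it reaches from about 0.35 to 0.975 m from the base axis. Payload 4.9 kg.
Tool frame: the origin (TCP) lies at the very end of the fingers, on their centre line; the grasp point (between the pads) lies 19 mm behind it (ctrl.pinch_z is the distance from the TCP to the grasp point, in m); z points along the fingers, y is the direction in which the jaws open and shut (so a half turn about z gives the same grasp; the last joint's range is limited). The gripper opens to 85 mm and grips with 20 to 120 N. Pads are 22 mm wide; open, the fingers measure 114 mm over their backs; the gripper's body (76 mm by 85 mm) begins 54 mm behind the grasp point. The pads swing forward as they close: fully open they stand 13 mm farther back than shut.
Start: joints at [1.082, 0.053, 1.613, -0, 1.476, -0.119], TCP at [0.226, 0.583, 0.231] pointing down, gripper open.
Joint ranges: [-3.01, 3.01], [-1.01, 2.22], [0.06, 2.58], [-1.02, 4.17], [0.09, 2.62], [-3.14, 3.14]. Speed limits (rad/s): [2.57, 2.57, 3.14, 3.14, 3.14, 3.14].

## Interface

Orientations are given as a rotation vector (axis times angle).
In Python, from station import ctrl gives the robot as it stands.
- The arm moves only by the tool carry_out, never from a script. Its argument "series" is a list of rows, each a list of 7 numbers: the shift along the world's x, y, z each as a share of 0.025 m, from -1 to 1, then the turn, a rotation vector about the world's x, y, z each as a share of 0.1 rad, from -1 to 1, then the opening, from 0 (shut) to 1 (fully open). A call has 1 to 12 rows; each row shifts and turns the commanded pose from where the row before left it; what a row does not reach is not made up. A row lasts 1/10 s, in which the tool goes at most 50 mm and 8.59 degrees, less where a joint would pass 70% of its speed; a pose out of reach is approached as far as the arm can. A call with a number of a shift or a turn outside -1 to 1 is refused whole. A call with a gripper value outside its range is refused whole. The fingers move at their own pace and stop on an object; "grip_force" is the grip in N (left out, the last holds). Time passes only in rows, so rows that do not move let the fingers close. It gives the time, the measured TCP pose, the force and the opening at its end, in the units of the state.
- ctrl.get_obs(): the state, without advancing time (a new reading comes with each control period).
- ctrl.get_image(name): name is "scene" or "side" or "wrist"; returns a dict with "frame" (420x560x3 uint8, blue, green, red), "fx", "fy", "cx", "cy" (pixels), "R" (3x3) and "t" (3): a world point X has camera coordinates R X + t; the wrist camera has in their place "hand_eye" (4x4, takes a point from camera to tool coordinates, whose origin is the TCP and whose axes are the flange's). Camera axes: x right, y down, z forward; pixel columns grow to the right and rows downward; lengths in m; the calibration is good to about 2 mm. The wrist camera is an equidistant fisheye: a pixel r from the principal point sees the ray r / f radians off the axis. A picture is of the moment at which its call begins: read the wrist's pose just before it. There is no depth.
- ctrl.finish_job(): hands the job in, once; it reports no verdict.
Trained networks look in a picture, given as the dict that the camera call returned (one of the last four; its "shot" number tells which), for a name from the list of things; names that differ only in an ending like _2 or _b are one class to them, and where a whole thing is asked for, a point or a joint stands for the part that bears it (a point fixed in the world has none). Each returns a list of dicts, best first, with "p" (0 to 1); they miss things now and then, are a little off and sometimes report something else, mostly with a low value. They report only what shows in the picture. A call takes as long as a camera call. They do not tell look-alikes from the thing itself.
- ctrl.trace(picture, name): "mask" (420x560 bool, what is visible of it) and "rect" ([left, top, width, height] as shares, 0 to 1, of the picture: columns of its width, rows of its height, round what is visible of it).
- ctrl.mark_of(picture, name): "position" ([column, row] as shares, 0 to 1, of the picture: columns of its width, rows of its height: a listed point, or the origin of a listed thing).
The state is a dict: "t": time; "q": joint angles; "dq": joint speeds; "effort": joint torques, N m; "tool_pos": TCP position; "tool_rot": TCP orientation; "contact_force": force on the tool from outside, world axes, zero at the start; "wrist_torque": the same for the moment, N m; "opening": finger opening in m.
Only numpy, scipy, OpenCV 4.12 (cv2) and the standard library are available. Lean on these libraries where they do the work, as an engineer would, in place of code of your own. Each camera call takes 0.05 s, during which the arm holds its last target.

## Working session

There is one attempt and no reset: what is moved stays moved. The work goes in short steps, Python scripts to look and compute and a tool call to move; the robot and the scene stay as the last step left them, time stands still between calls to the robot, and variables do not carry over. Pictures are saved under pics/ and viewed, and the job is handed in when it is done.

Besides the shell and the picture viewer there is one more tool, called after ">>>" by a JSON object that holds its "op" and its "data". carry_out: Moves the arm, as the interface text tells. Shift numbers are shares of 0.025 m and turn numbers shares of 0.1 rad, none past 1 either way. Its arguments: {"type":"object","properties":{"series":{"type":"array"},"grip_force":{"type":"number"}},"required":["series"]}

```bash
ls; mkdir -p pics
cat > h.py <<'E'
import numpy as np,cv2
from station import ctrl
def ray(im,col,row):
    # world-fixed camera
    R=np.array(im["R"]);t=np.array(im["t"])
    d=np.array([(col-im["cx"])/im["fx"],(row-im["cy"])/im["fy"],1.])
    return -R.T@t, R.T@d
def at(im,col,row,z):
    o,d=ray(im,col,row); return o+d*(z-o[2])/d[2]
def proj(im,X):
    c=np.array(im["R"])@np.asarray(X)+np.array(im["t"])
    return im["fx"]*c[0]/c[2]+im["cx"],im["fy"]*c[1]/c[2]+im["cy"]
E
python3 - <<'E'
from h import *
o=ctrl.get_obs();print(o["t"],o["tool_pos"],o["tool_rot"],o["opening"],o["contact_force"])
for n in["scene","side"]:
    im=ctrl.get_image(n);cv2.imwrite(f"pics/{n}0.png",im["frame"])
    print(n,-np.array(im["R"]).T@np.array(im["t"]))
    for k in["seal_large","seal_small","pocket_large","pocket_small","bearing","bush","stack","roll","tray"]:
        for m in ctrl.mark_of(im,k)[:4]:
            c,r=m["position"][0]*560,m["position"][1]*420
            z={"seal_large":.02,"seal_small":.02,"pocket_large":.013,"pocket_small":.013,"bearing":.013,"bush":.013}.get(k,0)
            print(k,round(m["p"],2),round(c),round(r),at(im,c,r,z).round(4))
E
```

```text
pics
0.0 [0.22558181 0.58218893 0.23005083] [-0.57747816 -3.0873873   0.00311486] 0.08547153855082122 [ 0.36099386 -0.66649578 -0.19282301]
scene [ 1.48804401 -0.26644907  1.12171196]
seal_large 0.48 257 164 [ 0.4438 -0.0069  0.02  ]
seal_small 0.65 346 187 [0.6026 0.214  0.02  ]
seal_small 0.65 369 232 [0.7701 0.2161 0.02  ]
seal_small 0.57 299 185 [0.5578 0.0878 0.02  ]
seal_small 0.55 351 162 [0.5125 0.2655 0.02  ]
pocket_large 0.73 279 205 [0.609  0.0148 0.013 ]
pocket_small 0.73 276 203 [0.6017 0.0065 0.013 ]
bearing 0.52 268 225 [ 0.6695 -0.0357  0.013 ]
bush 0.42 237 215 [ 0.6111 -0.107   0.013 ]
stack 0.75 117 204 [ 0.4708 -0.4216  0.    ]
roll 0.57 407 171 [0.5768 0.4218 0.    ]
tray 0.76 266 197 [ 0.5623 -0.0106  0.    ]
side [0.27688379 0.53253463 0.8210566 ]
seal_large 0.59 349 242 [ 0.4479 -0.0153  0.02  ]
seal_small 0.78 256 336 [0.4941 0.2897 0.02  ]
seal_small 0.73 209 284 [0.6453 0.2532 0.02  ]
seal_small 0.69 241 297 [0.5699 0.2386 0.02  ]
seal_small 0.65 286 254 [0.551  0.0941 0.02  ]
pocket_small 0.96 325 214 [ 0.5379 -0.0614  0.013 ]
pocket_small 0.66 308 229 [0.5473 0.0027 0.013 ]
bearing 0.54 278 200 [ 0.6588 -0.0316  0.013 ]
bush 0.55 310 189 [ 0.61   -0.1099  0.013 ]
stack 0.95 402 150 [ 0.476  -0.3957  0.    ]
stack 0.42 277 203 [ 0.663  -0.0314  0.    ]
stack 0.31 345 244 [ 0.4574 -0.0188  0.    ]
stack 0.29 325 213 [ 0.5425 -0.0733  0.    ]
roll 0.63 175 378 [0.5778 0.4389 0.    ]
tray 0.83 309 228 [ 0.5524 -0.0113  0.    ]
tray 0.61 404 147 [ 0.4771 -0.4141  0.    ]
```

Run:
```python
import cv2
for n,(x,y,w,h) in {"scene":(180,120,220,165),"side":(180,130,240,180)}.items():
    f=cv2.imread(f"pics/{n}0.png");cv2.imwrite(f"pics/{n}0c.png",cv2.resize(f[y:y+h,x:x+w],(800,600),interpolation=cv2.INTER_CUBIC))
```

```text
(no output)
```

View pics/scene0c.png

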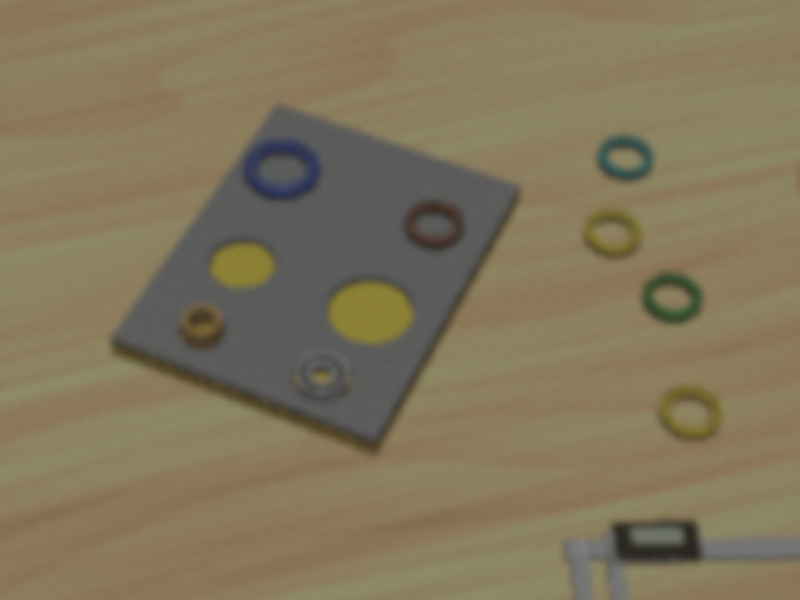

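View pics/side0c.png

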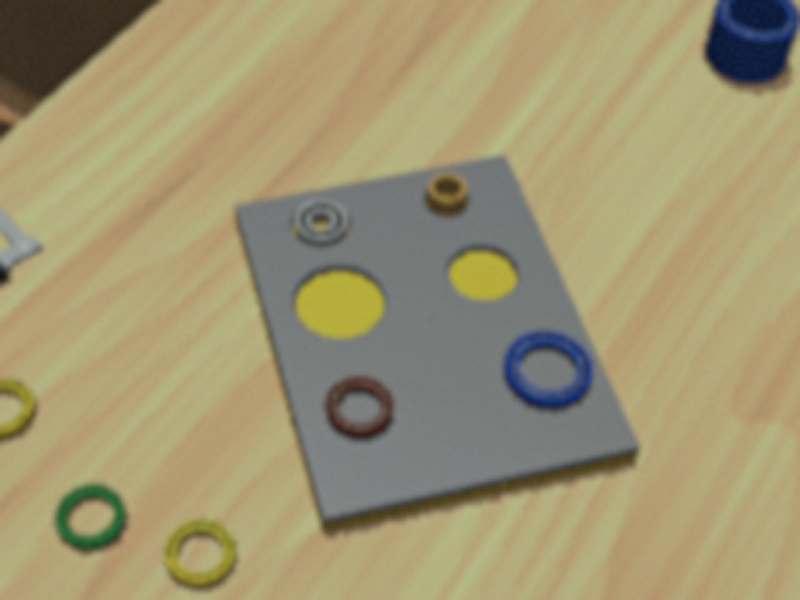

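View pics/scene0.png

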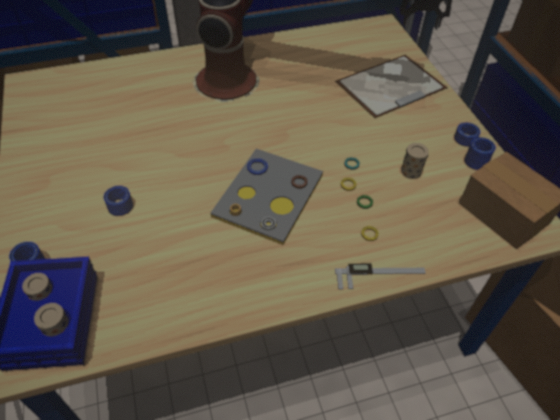

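View pics/side0.png

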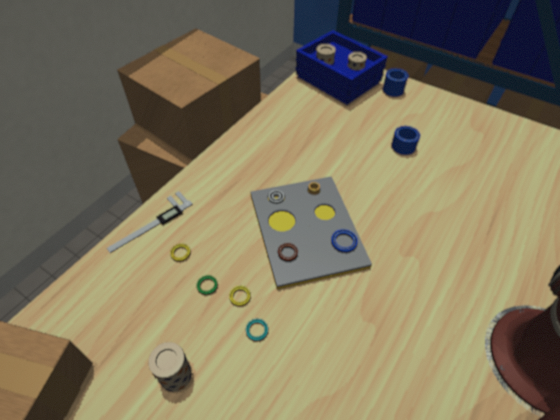

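```bash
cat > loc.py <<'E'
from h import *
def comps(mask,minA=20):
    n,l,s,c=cv2.connectedComponentsWithStats(mask.astype(np.uint8))
    return [(s[i],l==i) for i in range(1,n) if s[i][4]>=minA]
def hull_ell(m,k=1):
    cs,_=cv2.findContours(m.astype(np.uint8),cv2.RETR_EXTERNAL,cv2.CHAIN_APPROX_NONE)
    c=np.vstack(cs);return cv2.fitEllipse(cv2.convexHull(c)) if len(c)>5 else None
E
python3 - <<'E'
from loc import *
ims={n:ctrl.get_image(n) for n in("scene","side")}
for n,im in ims.items():
    # tray mask
    ms=ctrl.trace(im,"tray");
    for m in ms[:2]: print(n,"tray",round(m["p"],2),m["mask"].sum(),np.array(m["rect"])*[560,420,560,420])
    for k in["seal_large","seal_small","pocket_large","bearing","bush"]:
        for m in ctrl.trace(im,k)[:6]:
            e=hull_ell(m["mask"])
            print(k,round(m["p"],2),m["mask"].sum(),np.round(e[0],1) if e else None,np.round(e[1],1) if e else None)
    hsv=cv2.cvtColor(im["frame"],cv2.COLOR_BGR2HSV)
    x,y,w,h=(210,145,120,100) if n=="scene" else (245,175,130,115)
    for (c,r) in [(257,161),(279,205),(299,185),(260,190)] if n=="scene" else [(344,230),(281,221),(288,262),(300,240)]:
        print((c,r),hsv[r,c])
E
```

```text
scene tray 0.89 5721 [211.008 145.488 114.8    96.39 ]
seal_large 0.48 188 [257.5 165.6] [16.3 19.9]
seal_small 0.73 149 [370.  232.7] [14.2 17.6]
pocket_large 0.78 5701 [265.7 196.7] [ 83.3 138.4]
bearing 0.63 173 [268.4 222.8] [14.  15.3]
bush 0.62 129 [235.8 209.2] [12.  13.1]
(257, 161) [116  97  76]
(279, 205) [ 26 158 140]
(299, 185) [10 67 80]
(260, 190) [60  3 90]
side tray 0.67 8407 [250.88  178.92  119.784 109.284]
seal_large 0.61 342 [344.3 240.7] [23.5 26.7]
seal_small 0.81 217 [239.6 295.4] [19.7 21.4]
seal_small 0.81 235 [206.6 285.1] [19.7 22. ]
seal_small 0.51 259 [256.5 329.8] [21.7 23.6]
seal_small 0.48 192 [287.6 252.1] [18.  19.7]
seal_small 0.46 245 [179.9 252.4] [18.7 21.2]
pocket_large 0.76 8334 [309.2 235.5] [112.4 144.2]
bearing 0.74 149 [275.7 197. ] [13.3 14.6]
bush 0.56 128 [313.5 188.5] [11.9 13.4]
(344, 230) [112 140 111]
(281, 221) [ 28 168 182]
(288, 262) [80  8 98]
(300, 240) [ 90   6 123]
```

>>> {"op": "carry_out", "data": {"series": [[0.5,-1,0.6,0,0,0,1],[0.5,-1,0.6,0,0,0,1],[0.5,-1,0.6,0,0,0,1],[0.5,-1,0.6,0,0,0,1],[0.5,-1,0.6,0,0,0,1],[0.5,-1,0.4,0,0,0,1],[0.5,-1,0,0,0,0,1],[0.5,-1,0,0,0,0,1],[0.5,-1,0,0,0,0,1],[0.5,-1,0,0,0,0,1],[0.5,-1,0,0,0,0,1],[0.5,-1,0,0,0,0,1]]}}

```text
t: 2.9
tool_pos: [0.3762, 0.2817, 0.3165]
tool_rot: [0.577, 3.088, 0.0]
contact_force: [0.5, -0.2, -0.2]
opening: 0.0855
```

>>> {"op": "carry_out", "data": {"series": [[0.5,-1,0,0,0,0,0.4],[0.5,-1,0,0,0,0,0.4],[0.5,-1,0,0,0,0,0.4],[0.5,-1,0,0,0,0,0.4],[0.5,-1,0,0,0,0,0.4],[0.5,-1,0,0,0,0,0.4],[0.5,-1,0,0,0,0,0.4],[0.5,-1,0,0,0,0,0.4],[0.5,-1,0,0,0,0,0.4],[0.5,-1,0,0,0,0,0.4],[0,0,0,0,0,0,0.4],[0,0,0,0,0,0,0.4]]}}

```text
t: 4.1
tool_pos: [0.5008, 0.0326, 0.3162]
tool_rot: [-0.579, -3.087, -0.001]
contact_force: [0.3, -0.3, 0.1]
opening: 0.0342
```

```bash
cat >> h.py <<'E'
from scipy.spatial.transform import Rotation as Ro
def wat(im,o,col,row,z):
    r=np.hypot(col-im["cx"],row-im["cy"]);th=r/im["fx"]
    d=np.array([(col-im["cx"])/r*np.sin(th),(row-im["cy"])/r*np.sin(th),np.cos(th)])
    H=np.array(im["hand_eye"]);R=Ro.from_rotvec(o["tool_rot"]).as_matrix()
    c=R@H[:3,3]+o["tool_pos"];d=R@(H[:3,:3]@d);return c+d*(z-c[2])/d[2]
E
python3 - <<'E'
from h import *
o=ctrl.get_obs();im=ctrl.get_image("wrist");cv2.imwrite("pics/w0.png",im["frame"])
print(o["t"],o["tool_pos"],o["tool_rot"],o["opening"]);print(im["fx"],im["fy"],im["cx"],im["cy"]);print(np.array(im["hand_eye"]).round(3));print(Ro.from_rotvec(o["tool_rot"]).as_matrix().round(3))
for k in["seal_large","seal_small","pocket_large","pocket_small","bearing","bush"]:
        for m in ctrl.mark_of(im,k)[:4]:
            c,r=m["position"][0]*560,m["position"][1]*420
            z={"seal_large":.02,"seal_small":.02}.get(k,.013)
            print(k,round(m["p"],2),round(c),round(r),wat(im,o,c,r,z).round(4))
E
```

```text
4.1 [0.50081778 0.03258871 0.31622049] [-5.79086030e-01 -3.08719351e+00 -5.99907996e-04] 0.034213790430056186
325.19226210127806 325.19226210127806 282.78510468589604 209.39699898370168
[[ 0.001 -0.961 -0.277  0.069]
 [ 1.     0.001 -0.    -0.001]
 [ 0.    -0.277  0.961 -0.144]
 [ 0.     0.     0.     1.   ]]
[[-0.932  0.362 -0.   ]
 [ 0.362  0.932  0.   ]
 [ 0.001  0.    -1.   ]]
seal_large 0.84 245 153 [ 0.4611 -0.0087  0.02  ]
seal_small 0.74 425 173 [0.5781 0.2242 0.02  ]
seal_small 0.64 334 186 [0.5482 0.0896 0.02  ]
seal_small 0.61 431 116 [0.5012 0.2587 0.02  ]
pocket_large 0.73 300 244 [0.6154 0.0144 0.013 ]
pocket_small 0.68 233 220 [ 0.5446 -0.0631  0.013 ]
bearing 0.57 283 285 [ 0.6709 -0.035   0.013 ]
bush 0.69 221 264 [ 0.6038 -0.111   0.013 ]
```

View pics/w0.png

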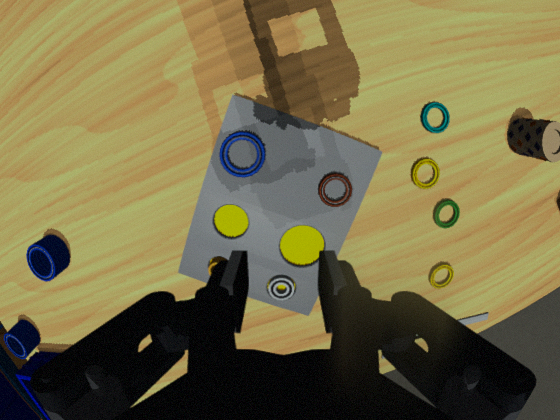

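```bash
cat > meas.py <<'E'
from h import *
from scipy.optimize import least_squares
def blobs(im,o):
    hsv=cv2.cvtColor(cv2.GaussianBlur(im["frame"],(3,3),0),cv2.COLOR_BGR2HSV).astype(int)
    H,S,V=hsv[...,0],hsv[...,1],hsv[...,2]
    M={"yel":(abs(H-28)<8)&(S>170)&(V>60),"blue":(abs(H-114)<12)&(S>120)&(V>25),"brown":((H<14)|(H>172))&(S>60)&(V>20)&(V<150)}
    out=[]
    for k,m in M.items():
        z={"yel":.02,"blue":.0275,"brown":.0275}[k]
        n,l,s,c=cv2.connectedComponentsWithStats(cv2.morphologyEx(m.astype(np.uint8),cv2.MORPH_CLOSE,np.ones((3,3))))
        for i in range(1,n):
            if s[i][4]<60 or s[i][2]>200: continue
            cs,_=cv2.findContours((l==i).astype(np.uint8),cv2.RETR_EXTERNAL,cv2.CHAIN_APPROX_NONE)
            h=cv2.convexHull(cs[0])[:,0]
            if len(h)<6: continue
            P=np.array([wat(im,o,a,b,z)[:2] for a,b in h])
            f=least_squares(lambda p:np.hypot(*(P-p[:2]).T)-p[2],[*P.mean(0),.03],loss="soft_l1",f_scale=.001)
            rms=np.sqrt(np.mean((np.hypot(*(P-f.x[:2]).T)-f.x[2])**2))
            if .018<f.x[2]<.04 and rms<.004 : out.append((k,f.x.round(4),round(rms,4),s[i][4],c[i].round(0)))
    return out
E
python3 - <<'E'
from meas import *
o=ctrl.get_obs();im=ctrl.get_image("wrist")
for b in blobs(im,o):print(*b)
for c in [(236,95),(381,152),(308,315),(179,272)]: print(c,wat(im,o,*c,.02).round(4))
E
```

```text
yel [0.5783 0.2245 0.0233] 0.0005 456 [424. 173.]
yel [ 0.5432 -0.0654  0.0244] 0.0002 861 [230. 220.]
yel [0.6157 0.0165 0.0318] 0.0003 1371 [301. 245.]
yel [0.7572 0.2149 0.023 ] 0.0004 295 [441. 276.]
blue [ 0.4608 -0.0119  0.031 ] 0.0002 999 [242. 154.]
brown [0.5521 0.0882 0.0236] 0.0003 560 [334. 190.]
(236, 95) [0.3836 0.0102 0.02  ]
(381, 152) [0.5262 0.1691 0.02  ]
(308, 315) [ 0.7355 -0.0146  0.02  ]
(179, 272) [ 0.5915 -0.1774  0.02  ]
```

>>> {"op": "carry_out", "data": {"series": [[0.1,0,-1,0,0,0.92,0.4],[0.1,0,-1,0,0,0.92,0.4],[0.1,0,-1,0,0,0.92,0.4],[0.1,0,-1,0,0,0.92,0.4],[0.1,0,-1,0,0,0.92,0.4],[0.1,0,-1,0,0,0.92,0.4],[0,0,-1,0,0,0,0.4],[0,0,-1,0,0,0,0.4],[0,0,-1,0,0,0,0.4],[0,0,-1,0,0,0,0.4],[0,0,-1,0,0,0,0.4],[0,0,0,0,0,0,0.4]]}}

```text
t: 5.7
tool_pos: [0.5125, 0.0332, 0.0375]
tool_rot: [0.286, -3.121, -0.002]
contact_force: [-0.6, -0.2, -0.1]
opening: 0.0343
```

Run:
```python
from meas import *
o=ctrl.get_obs();print(o["tool_pos"],o["q"],o["contact_force"]);print(Ro.from_rotvec(o["tool_rot"]).as_matrix().round(3))
for n in("wrist","side"):
    im=ctrl.get_image(n);f=im["frame"]
    if n=="side":f=cv2.resize(f[130:310,180:420],(800,600))
    cv2.imwrite(f"pics/{n}1.png",f)
```

```text
[0.51251941 0.03319363 0.03747538] [-8.02973877e-02  2.78838744e-04  2.01260942e+00 -1.40409875e-05
  1.13669490e+00 -1.83363336e+00] [-0.61181315 -0.17772262 -0.1302246 ]
[[-0.983 -0.182 -0.008]
 [-0.182  0.983  0.001]
 [ 0.008  0.002 -1.   ]]
```

View pics/wrist1.png

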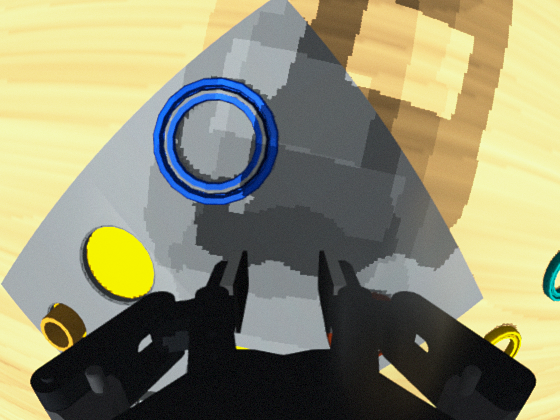

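View pics/side1.png

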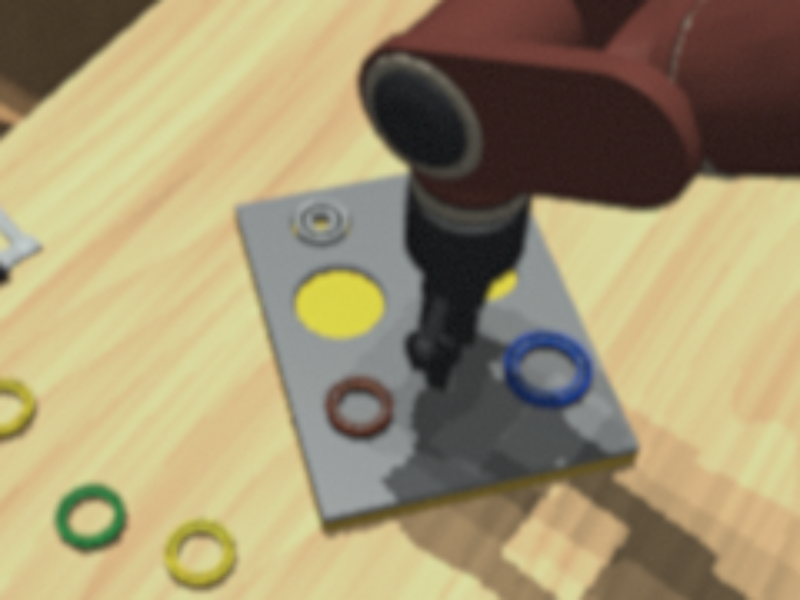

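>>> {"op": "carry_out", "data": {"series": [[0,0,-0.3,0,0,0,0.4],[0,0,-0.3,0,0,0,0.4],[0,0,0,0,0,0,0.4]]}}

```text
t: 6.1
tool_pos: [0.5155, 0.0328, 0.0258]
tool_rot: [0.286, -3.128, -0.0]
contact_force: [0.5, -0.3, -0.0]
opening: 0.0338
```

>>> {"op": "carry_out", "data": {"series": [[0,0,-0.08,0,0,0,0.4],[0,0,0,0,0,0,0.4]]}}

```text
t: 6.3
tool_pos: [0.5159, 0.0327, 0.0243]
tool_rot: [-0.286, 3.129, -0.0]
contact_force: [-0.5, 0.2, -0.2]
opening: 0.0341
```

>>> {"op": "carry_out", "data": {"series": [[0,0,-0.04,0,0,0,0.4],[0,0,0,0,0,0,0.4]]}}

```text
t: 6.5
tool_pos: [0.5159, 0.0327, 0.0234]
tool_rot: [-0.286, 3.128, -0.0]
contact_force: [-0.4, -1.0, -0.3]
opening: 0.0342
```

>>> {"op": "carry_out", "data": {"series": [[0,0,-0.06,0,0,0,0.4],[0,0,-0.06,0,0,0,0.4],[0,0,0,0,0,0,0.4]]}}

```text
t: 6.8
tool_pos: [0.5156, 0.0327, 0.02]
tool_rot: [0.286, -3.128, -0.0]
contact_force: [-0.2, -0.2, -0.3]
opening: 0.034
```

>>> {"op": "carry_out", "data": {"series": [[0,0,-0.04,0,0,0,0.4],[0,0,0,0,0,0,0.4]]}}

```text
t: 7.0
tool_pos: [0.5159, 0.0327, 0.0193]
tool_rot: [-0.286, 3.129, -0.0]
contact_force: [-0.2, -1.2, -0.4]
opening: 0.0339
```

>>> {"op": "carry_out", "data": {"series": [[0,0,-0.04,0,0,0,0.4],[0,0,0,0,0,0,0.4]]}}

```text
t: 7.2
tool_pos: [0.516, 0.0327, 0.0192]
tool_rot: [0.286, -3.128, -0.0]
contact_force: [-4.6, -0.2, 6.4]
opening: 0.0341
```

>>> {"op": "carry_out", "data": {"series": [[0,0,-0.04,0,0,0,0.4],[0,0,0,0,0,0,0.4]]}}

```text
t: 7.4
tool_pos: [0.516, 0.0327, 0.0192]
tool_rot: [0.286, -3.127, -0.0]
contact_force: [-5.8, 0.2, 12.3]
opening: 0.0344
```

>>> {"op": "carry_out", "data": {"series": [[0,0,0.8,0,0,0,0.4],[0,0,0.5,0,0,0,0.4],[-0.7,-0.36,0,0,0,0,0.4],[-0.7,-0.36,0,0,0,0,0.4],[-0.7,-0.36,0,0,0,0,0.4],[-0.7,-0.36,0,0,0,0,0.4],[-0.7,-0.36,0,0,0,0,0.4],[-0.7,-0.36,0,0,0,0,0.4],[0,0,-0.5,0,0,0,0.4],[0,0,-0.6,0,0,0,0.4],[0,0,0,0,0,0,0.4]]}}

```text
t: 8.5
tool_pos: [0.4094, -0.0207, 0.0202]
tool_rot: [0.285, -3.125, -0.002]
contact_force: [-0.6, -0.8, -0.7]
opening: 0.034
```

Run:
```python
from meas import *
o=ctrl.get_obs();print(o["t"],o["tool_pos"],o["contact_force"]);print(Ro.from_rotvec(o["tool_rot"]).as_matrix().round(3))
for n in("wrist","side"):
    im=ctrl.get_image(n);f=im["frame"]
    if n=="side":f=cv2.resize(f[130:310,180:420],(800,600))
    cv2.imwrite(f"pics/{n}2.png",f)
```

```text
8.5 [ 0.40943907 -0.02074606  0.02015268] [-0.64173865 -0.7960257  -0.74366919]
[[-0.983 -0.181 -0.004]
 [-0.181  0.983  0.001]
 [ 0.003  0.002 -1.   ]]
```

View pics/wrist2.png

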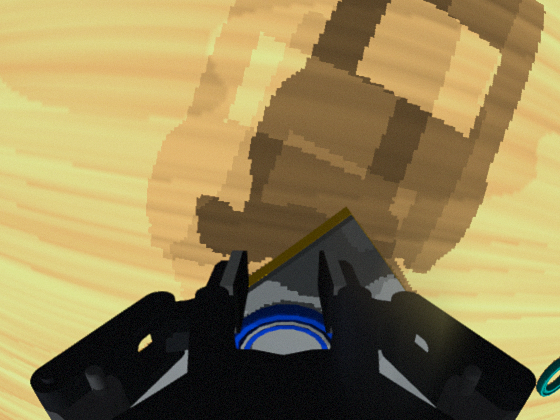

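View pics/side2.png

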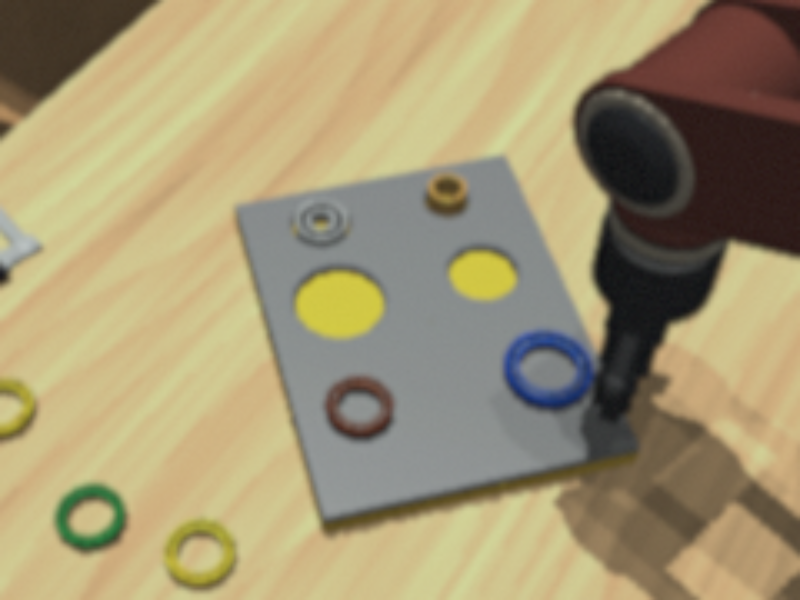

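>>> {"op": "carry_out", "data": {"series": [[0.1,0.018,0,0,0,0,0.4],[0.2,0.037,0,0,0,0,0.4],[0.3,0.055,0,0,0,0,0.4],[0.4,0.073,0,0,0,0,0.4],[0.4,0.073,0,0,0,0,0.4],[0.4,0.073,0,0,0,0,0.4],[0.4,0.073,0,0,0,0,0.4],[0.3,0.055,0,0,0,0,0.4],[0.2,0.037,0,0,0,0,0.4],[0.1,0.018,0,0,0,0,0.4],[0,0,0,0,0,0,0.4]]}}

```text
t: 9.7
tool_pos: [0.481, -0.0084, 0.0222]
tool_rot: [0.286, -3.128, -0.0]
contact_force: [-0.1, -0.2, 1.0]
opening: 0.0342
```

```bash
cat > look.py <<'E'
import sys
from meas import *
t=sys.argv[1]
o=ctrl.get_obs();print(o["t"],o["tool_pos"],o["contact_force"],o["opening"]);print(Ro.from_rotvec(o["tool_rot"]).as_matrix().round(3).tolist())
im=ctrl.get_image("wrist");a=im["frame"]
im=ctrl.get_image("side");b=im["frame"]
im2=ctrl.get_image("scene");c=im2["frame"]
cv2.imwrite(f"pics/l{t}.png",np.vstack([np.hstack([cv2.resize(b[160:310,220:420],(400,300),interpolation=2),cv2.resize(c[120:270,180:380],(400,300),interpolation=2)]),np.hstack([cv2.resize(a,(400,300)),np.zeros((300,400,3),np.uint8)])]))
E
python3 look.py 3
```

```text
9.7 [ 0.48104924 -0.00839379  0.02224032] [-0.05296648 -0.22529225  0.96302651] 0.034186985512083
[[-0.983, -0.181, -0.0], [-0.181, 0.983, 0.0], [0.0, 0.0, -1.0]]
```

View pics/l3.png

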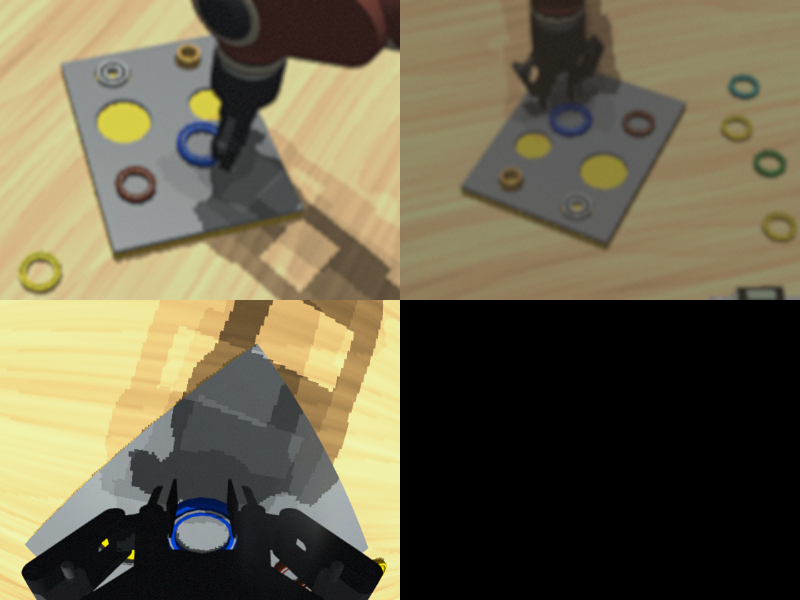

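```bash
cat > sc.py <<'E'
from h import *
from scipy.optimize import least_squares
def scene(im,box=(200,140,135,110)):
    x0,y0,w,h=box;s=6
    f=cv2.resize(im["frame"][y0:y0+h,x0:x0+w],None,fx=s,fy=s,interpolation=cv2.INTER_CUBIC)
    hsv=cv2.cvtColor(f,cv2.COLOR_BGR2HSV).astype(int);H,S,V=hsv[...,0],hsv[...,1],hsv[...,2]
    M={"yel":(abs(H-27)<6)&(S>120)&(V>70),"blue":(abs(H-114)<12)&(S>55),"brown":((H<16)|(H>172))&(S>45)&(V<105)}
    for k,m in M.items():
        z={"yel":.02,"blue":.0275,"brown":.0275}[k]
        n,l,st,c=cv2.connectedComponentsWithStats(m.astype(np.uint8))
        for i in range(1,n):
            if st[i][4]<1200:continue
            cs,_=cv2.findContours((l==i).astype(np.uint8),cv2.RETR_EXTERNAL,cv2.CHAIN_APPROX_NONE)
            hh=cv2.convexHull(max(cs,key=len))[:,0]
            P=np.array([at(im,(a+.5)/s-.5+x0,(b+.5)/s-.5+y0,z)[:2] for a,b in hh])
            q=least_squares(lambda p:np.hypot(*(P-p[:2]).T)-p[2],[*P.mean(0),.03],loss="soft_l1",f_scale=.001)
            rms=np.sqrt(np.mean((np.hypot(*(P-q.x[:2]).T)-q.x[2])**2))
            if .015<q.x[2]<.045: print(k,q.x.round(4),round(rms,4))
E
python3 - <<'E'
from sc import *
im=ctrl.get_image("scene");scene(im)
print("initial");im0=dict(im);im0["frame"]=cv2.imread("pics/scene0.png");scene(im0)
E
```

```text
yel [ 0.5447 -0.0646  0.023 ] 0.0006
yel [0.6175 0.0175 0.0305] 0.0006
blue [ 0.5172 -0.0019  0.0323] 0.0009
brown [0.5518 0.0898 0.0242] 0.0009
initial
yel [ 0.5448 -0.0647  0.023 ] 0.0006
yel [0.6174 0.0175 0.0305] 0.0006
blue [ 0.4601 -0.0099  0.0319] 0.0009
brown [0.552  0.0897 0.0241] 0.0009
```

>>> {"op": "carry_out", "data": {"series": [[0.2,0.04,0,0,0,0,0.4],[0.4,0.08,0,0,0,0,0.4],[0.4,0.08,0,0,0,0,0.4],[0.4,0.08,0,0,0,0,0.4],[0.4,0.08,0,0,0,0,0.4],[0.4,0.08,0,0,0,0,0.4],[0.4,0.08,0,0,0,0,0.4],[0.4,0.08,0,0,0,0,0.4],[0.2,0.04,0,0,0,0,0.4],[0.2,0.04,0,0,0,0,0.4],[0,0,0,0,0,0,0.4]]}}

```text
t: 11.0
tool_pos: [0.5665, 0.0086, 0.0224]
tool_rot: [-0.286, 3.128, -0.0]
contact_force: [-0.3, -0.6, 0.6]
opening: 0.0343
```

```bash
python3 look.py 4
python3 - <<'E'
from sc import *
im=ctrl.get_image("scene");scene(im)
E
```

```text
11.0 [0.56646254 0.00861602 0.02238334] [-0.27576934 -0.62997329  0.60171457] 0.03430268956696387
[[-0.983, -0.181, 0.0], [-0.181, 0.983, -0.0], [-0.0, -0.0, -1.0]]
yel [ 0.5448 -0.0645  0.0232] 0.0009
yel [0.6017 0.0179 0.0163] 0.0007
yel [0.617  0.018  0.0307] 0.0005
blue [0.6028 0.0164 0.0335] 0.0019
brown [0.551  0.0884 0.025 ] 0.0008
```

View pics/l4.png

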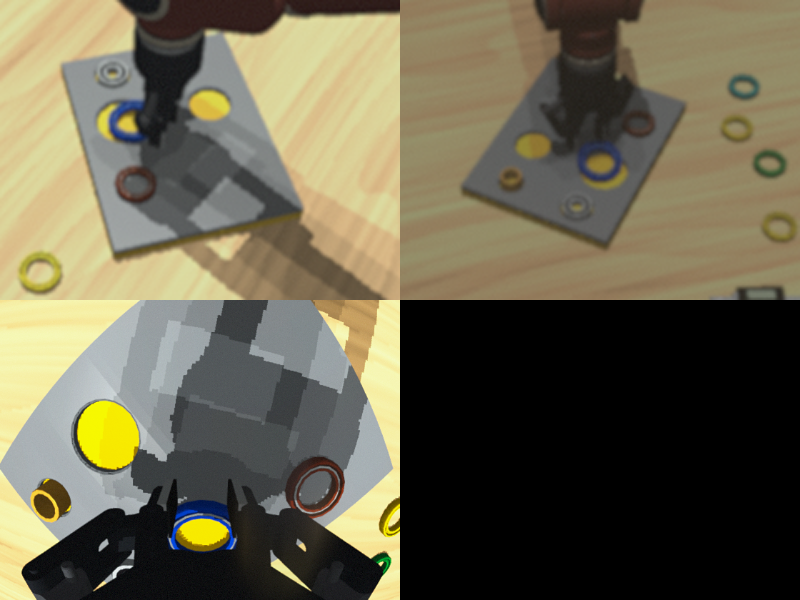

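>>> {"op": "carry_out", "data": {"series": [[0.12,0.023,0,0,0,0,0.4],[0.12,0.023,0,0,0,0,0.4],[0.12,0.023,0,0,0,0,0.4],[0.08,0.015,0,0,0,0,0.4],[0.08,0.015,0,0,0,0,0.4],[0.04,0.01,0,0,0,0,0.4],[0,0,0,0,0,0,0.4]]}}

```text
t: 11.9
tool_pos: [0.5801, 0.0113, 0.0223]
tool_rot: [-0.286, 3.128, -0.0]
contact_force: [0.1, -0.4, -0.2]
opening: 0.0341
```

```bash
python3 look.py 5
python3 - <<'E'
from sc import *
im=ctrl.get_image("scene");scene(im)
E
```

```text
11.9 [0.58006879 0.01129331 0.0223358 ] [ 0.062477   -0.4248489  -0.23947002] 0.034133206629488
[[-0.983, -0.181, 0.0], [-0.181, 0.983, -0.0], [-0.0, -0.0, -1.0]]
yel [ 0.5448 -0.0648  0.0231] 0.0006
yel [0.6144 0.0183 0.0166] 0.0007
blue [0.62   0.0158 0.0319] 0.0008
brown [0.5514 0.0883 0.0254] 0.0018
```

View pics/l5.png

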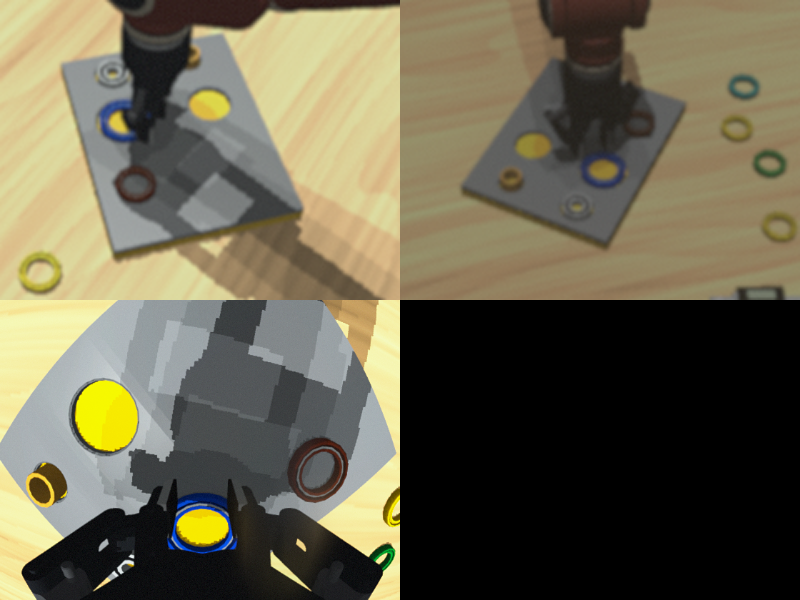

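>>> {"op": "carry_out", "data": {"series": [[0,0,0.4,0,0,0,0.4],[0,0,0.8,0,0,0,0.4],[0,0,1,0,0,-0.9,0.3],[0,0,1,0,0,-0.9,0.3],[0,0,1,0,0,-0.9,0.3],[0,0,1,0,0,-0.9,0.3],[0,0,1,0,0,-0.9,0.3],[0,0,1,0,0,-0.9,0.3],[0,0,1,0,0,-0.9,0.3],[0,0,0,0,0,-0.9,0.3],[0,0,0,0,0,-0.9,0.3],[0,0,0,0,0,-0.9,0.3]]}}

```text
t: 13.3
tool_pos: [0.58, 0.0113, 0.2286]
tool_rot: [1.108, 2.938, 0.001]
contact_force: [-0.0, 0.3, 0.1]
opening: 0.0254
```

>>> {"op": "carry_out", "data": {"series": [[-0.1,0.4,0,0,0,-0.9,0.3],[-0.1,0.4,0,0,0,-0.9,0.3],[-0.1,0.4,0,0,0,-0.9,0.3],[-0.1,0.4,0,0,0,-0.9,0.3],[-0.1,0.4,0,0,0,-0.9,0.3],[-0.1,0.4,0,0,0,-0.9,0.3],[-0.1,0.4,0,0,0,-0.9,0.3],[0,0,0,0,0,-0.9,0.3],[0,0,0,0,0,-0.9,0.3],[0,0,0,0,0,-0.9,0.3],[0,0,0,0,0,0,0.3]]}}

```text
t: 14.4
tool_pos: [0.5623, 0.0813, 0.2281]
tool_rot: [2.272, 2.169, 0.001]
contact_force: [-0.1, -0.4, -0.1]
opening: 0.0258
```

Run:
```python
from meas import *
from sc import scene
o=ctrl.get_obs();im=ctrl.get_image("wrist");cv2.imwrite("pics/w6.png",im["frame"])
print(o["t"],o["tool_pos"],o["q"][5],o["opening"]);print(Ro.from_rotvec(o["tool_rot"]).as_matrix().round(3).tolist())
for b in blobs(im,o):print(*b)
im=ctrl.get_image("scene");scene(im)
```

```text
14.4 [0.56234334 0.08131243 0.22810518] 0.05936822795813275 0.02576625552448388
[[0.047, 0.999, 0.001], [0.999, -0.047, 0.0], [0.0, 0.001, -1.0]]
yel [0.582  0.2267 0.0228] 0.0002 841 [294.  48.]
yel [0.7588 0.2166 0.0236] 0.0007 719 [445.  63.]
yel [0.6155 0.0157 0.0188] 0.0003 771 [330. 234.]
yel [ 0.5442 -0.0647  0.0241] 0.0005 976 [273. 296.]
blue [0.6147 0.0177 0.0305] 0.0005 1080 [330. 233.]
brown [0.552  0.088  0.0235] 0.0002 901 [272. 176.]
yel [ 0.5447 -0.0646  0.0229] 0.0005
yel [0.6141 0.0179 0.0166] 0.0007
blue [0.6195 0.0159 0.0321] 0.0009
brown [0.5518 0.0906 0.025 ] 0.0012
```

View pics/w6.png

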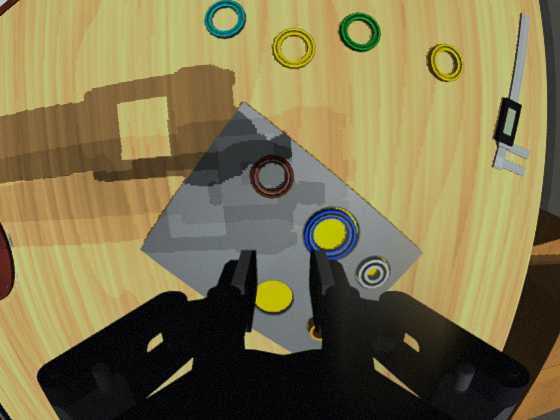

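>>> {"op": "carry_out", "data": {"series": [[-0.11,0.66,0,0,0,0,0.3],[-0.11,0.66,0,0,0,0,0.3],[-0.11,0.66,-1,0,0,0,0.3],[0,0,-1,0,0,0,0.3],[0,0,-1,0,0,0,0.3],[0,0,-1,0,0,0,0.3],[0,0,-1,0,0,0,0.3],[0,0,-1,0,0,0,0.3],[0,0,-1,0,0,0,0.3],[0,0,-0.5,0,0,0,0.3],[0,0,-0.3,0,0,0,0.3],[0,0,0,0,0,0,0.3]]}}

```text
t: 15.7
tool_pos: [0.5536, 0.1313, 0.0318]
tool_rot: [-2.272, -2.169, 0.001]
contact_force: [0.2, -0.1, 0.2]
opening: 0.0257
```

>>> {"op": "carry_out", "data": {"series": [[0,0,-0.2,0,0,0,0.3],[0,0,-0.2,0,0,0,0.3],[0,0,0,0,0,0,0.3],[0,0,0,0,0,0,0.3]]}}

```text
t: 16.1
tool_pos: [0.5543, 0.1307, 0.0226]
tool_rot: [2.273, 2.168, 0.0]
contact_force: [-0.4, -0.2, -0.4]
opening: 0.0258
```

```bash
python3 look.py 7
```

```text
16.1 [0.5543149  0.13071218 0.0225775 ] [-0.41574106 -0.23582726 -0.39688812] 0.025812300064598483
[[0.047, 0.999, 0.0], [0.999, -0.047, 0.0], [0.0, 0.0, -1.0]]
```

View pics/l7.png

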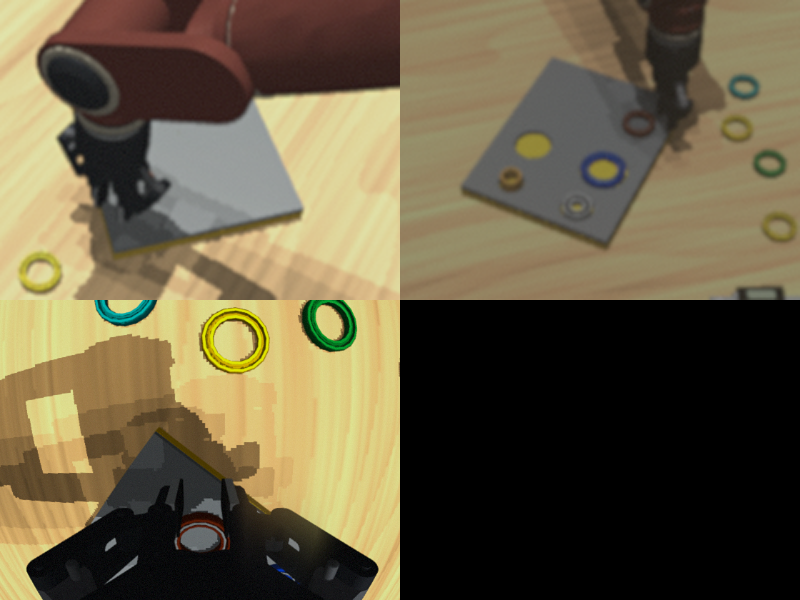

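>>> {"op": "carry_out", "data": {"series": [[-0.005,-0.1,0,0,0,0,0.3],[-0.01,-0.2,0,0,0,0,0.3],[-0.016,-0.3,0,0,0,0,0.3],[-0.022,-0.4,0,0,0,0,0.3],[-0.022,-0.4,0,0,0,0,0.3],[-0.022,-0.4,0,0,0,0,0.3],[-0.022,-0.4,0,0,0,0,0.3],[-0.022,-0.4,0,0,0,0,0.3],[-0.022,-0.4,0,0,0,0,0.3],[-0.016,-0.3,0,0,0,0,0.3],[-0.01,-0.2,0,0,0,0,0.3],[-0.005,-0.1,0,0,0,0,0.3]]}}

```text
t: 17.45
tool_pos: [0.5493, 0.0403, 0.0223]
tool_rot: [-2.273, -2.168, -0.0]
contact_force: [0.5, -0.4, -0.3]
opening: 0.0254
```

```bash
python3 look.py 8;python3 - <<'E'
from sc import *
im=ctrl.get_image("scene");scene(im)
E
```

```text
17.45 [0.54927361 0.04025856 0.02231298] [ 0.51444163 -0.37871244 -0.29010809] 0.02543906971480111
[[0.047, 0.999, 0.0], [0.999, -0.047, 0.0], [0.0, 0.0, -1.0]]
yel [ 0.5448 -0.0647  0.023 ] 0.0006
yel [0.6142 0.0178 0.0166] 0.001
blue [0.6197 0.016  0.0321] 0.0008
brown [0.3537 0.1054 0.0395] 0.001
brown [0.5485 0.0107 0.0248] 0.0014
```

View pics/l8.png

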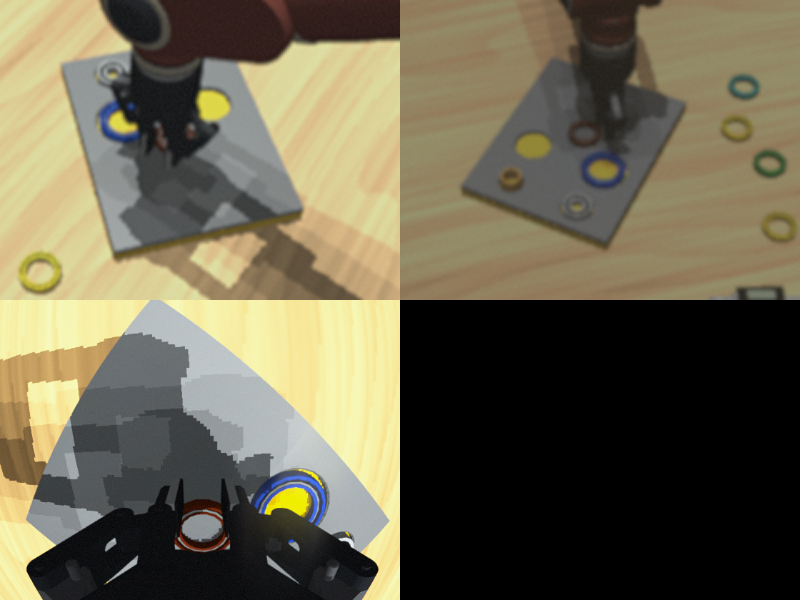

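>>> {"op": "carry_out", "data": {"series": [[-0.01,-0.2,0,0,0,0,0.3],[-0.016,-0.3,0,0,0,0,0.3],[-0.022,-0.4,0,0,0,0,0.3],[-0.022,-0.4,0,0,0,0,0.3],[-0.022,-0.4,0,0,0,0,0.3],[-0.022,-0.4,0,0,0,0,0.3],[-0.01,-0.2,0,0,0,0,0.3],[-0.008,-0.15,0,0,0,0,0.3],[0,0,0,0,0,0,0.3]]}}

```text
t: 18.55
tool_pos: [0.546, -0.021, 0.0223]
tool_rot: [2.274, 2.168, 0.0]
contact_force: [-0.3, 0.0, -0.4]
opening: 0.0255
```

```bash
python3 look.py 9;python3 - <<'E'
from sc import *
im=ctrl.get_image("scene");scene(im)
E
```

```text
18.55 [ 0.54599745 -0.02097051  0.02233089] [-0.27134352  0.01480008 -0.4028967 ] 0.025540849463730877
[[0.048, 0.999, 0.0], [0.999, -0.048, -0.0], [-0.0, 0.0, -1.0]]
yel [ 0.5462 -0.07    0.0185] 0.0014
yel [0.6139 0.0179 0.0167] 0.0007
blue [0.6195 0.0159 0.0323] 0.0008
brown [0.3474 0.0313 0.0428] 0.0011
brown [ 0.5439 -0.0498  0.0258] 0.0017
```

View pics/l9.png

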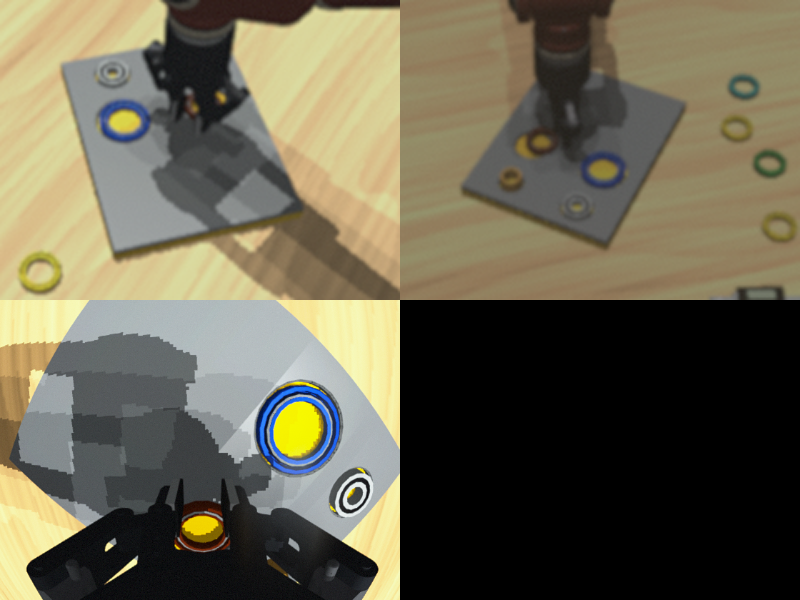

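>>> {"op": "carry_out", "data": {"series": [[-0.007,-0.12,0,0,0,0,0.3],[-0.007,-0.12,0,0,0,0,0.3],[-0.007,-0.12,0,0,0,0,0.3],[-0.005,-0.08,0,0,0,0,0.3],[-0.005,-0.08,0,0,0,0,0.3],[-0.003,-0.06,0,0,0,0,0.3],[0,0,0,0,0,0,0.3]]}}

```text
t: 19.45
tool_pos: [0.5451, -0.0352, 0.0223]
tool_rot: [2.273, 2.168, -0.0]
contact_force: [0.6, -0.3, -0.2]
opening: 0.0255
```

```bash
python3 look.py 10;python3 - <<'E'
from sc import *
im=ctrl.get_image("scene");scene(im)
E
```

```text
19.45 [ 0.54512081 -0.03523483  0.02230347] [ 0.613918   -0.32897874 -0.23925688] 0.02547159228852984
[[0.047, 0.999, -0.0], [0.999, -0.047, -0.0], [-0.0, -0.0, -1.0]]
yel [0.6139 0.018  0.0167] 0.0007
blue [0.6196 0.016  0.0322] 0.0008
brown [ 0.5489 -0.0645  0.0245] 0.0015
```

View pics/l10.png

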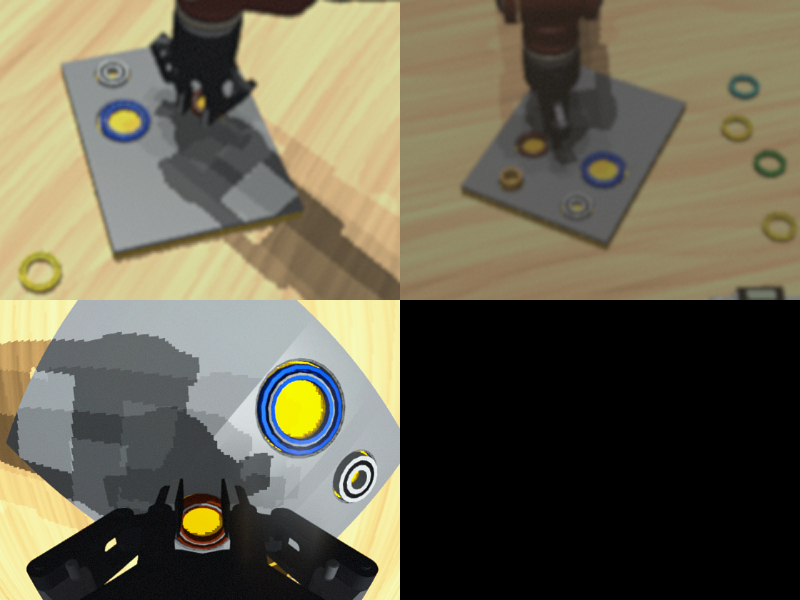

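>>> {"op": "carry_out", "data": {"series": [[0,0.2,0.4,0,0,0,0.3],[0,0.4,0.8,0,0,0,0.3],[0,0.6,1,0,0,0,0.3],[0,0.6,1,0,0,0,0.3],[0.2,0.6,1,0,0,0,0.3],[0.2,0.6,1,0,0,0,0.3],[0.2,0,1,0,0,0,0.3],[0,0,0.5,0,0,0,0.3],[0,0,0,0,0,0,0.6],[0,0,0,0,0,0,1],[0,0,0,0,0,0,1],[0,0,0,0,0,0,1]]}}

```text
t: 20.85
tool_pos: [0.5591, 0.0399, 0.188]
tool_rot: [-2.272, -2.167, 0.003]
contact_force: [0.5, -0.2, -0.9]
opening: 0.0816
```

Run:
```python
from meas import *
from sc import scene
o=ctrl.get_obs();im=ctrl.get_image("wrist");w=im["frame"]
print(o["t"],o["tool_pos"],o["opening"])
for b in blobs(im,o):print(*b)
im=ctrl.get_image("scene");s=im["frame"];scene(im)
im=ctrl.get_image("side");d=im["frame"]
cv2.imwrite("pics/f1.png",np.hstack([cv2.resize(d[160:260,240:373],(400,300),interpolation=2),cv2.resize(s[150:250,205:338],(400,300),interpolation=2)]))
cv2.imwrite("pics/f2.png",cv2.resize(w[160:340,200:440],(800,600),interpolation=2))
```

```text
20.85 [0.5591184  0.03986965 0.18799757] 0.08155865915070414
yel [0.5817 0.2236 0.0223] 0.0003 561 [297.  12.]
yel [0.7575 0.2144 0.0238] 0.0009 819 [462.  23.]
yel [0.6207 0.0214 0.0263] 0.0003 74 [358. 185.]
yel [0.6157 0.0159 0.0191] 0.0002 1073 [339. 209.]
yel [ 0.5398 -0.0639  0.0207] 0.0002 63 [253. 279.]
blue [0.6147 0.0173 0.0304] 0.0004 1610 [339. 210.]
brown [ 0.5456 -0.0628  0.0236] 0.0007 800 [275. 285.]
yel [0.6142 0.0173 0.0162] 0.001
blue [0.6197 0.0158 0.032 ] 0.0008
brown [ 0.5497 -0.0653  0.0239] 0.0005
```

View pics/f1.png

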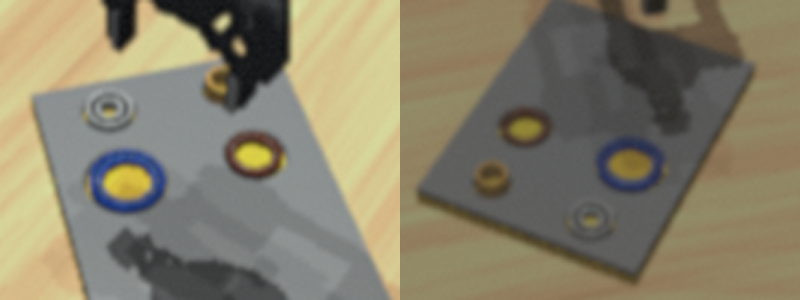

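View pics/f2.png

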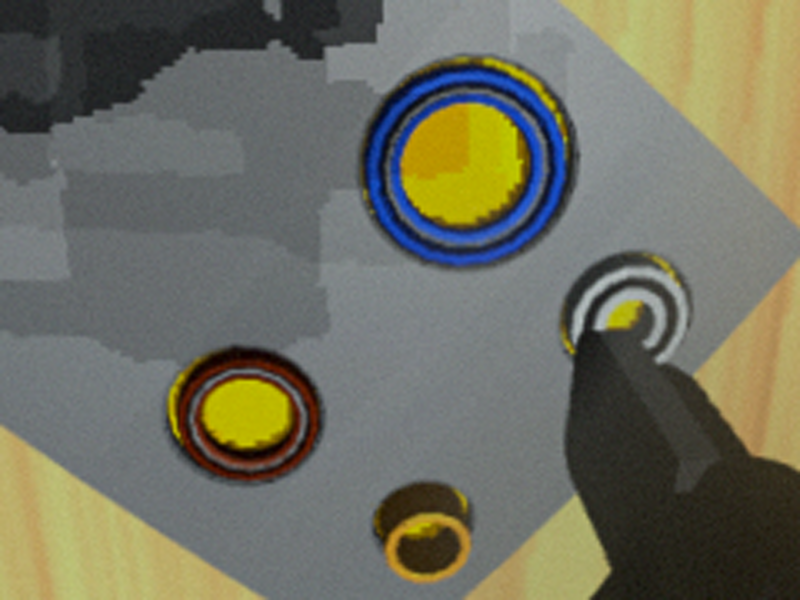

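>>> {"op": "carry_out", "data": {"series": [[-0.065,-0.8,0,0,0,0,0.4],[-0.065,-0.8,0,0,0,0,0.4],[-0.065,-0.8,0,0,0,0,0.4],[-0.065,-0.8,0,0,0,0,0.4],[-0.065,-0.8,-0.2,0,0,0,0.4],[-0.065,-0.8,-0.2,0,0,0,0.4],[-0.065,-0.8,-0.2,0,0,0,0.4],[-0.065,-0.8,-0.2,0,0,0,0.4],[0,0,0,0,0,0,0.4],[0,0,0,0,0,0,0.4]]}}

```text
t: 22.0
tool_pos: [0.547, -0.12, 0.1695]
tool_rot: [-2.273, -2.167, -0.0]
contact_force: [0.3, -0.1, -0.4]
opening: 0.0342
```

Run:
```python
from meas import *
o=ctrl.get_obs();im=ctrl.get_image("wrist");w=im["frame"]
print(o["t"],o["tool_pos"],o["opening"])
for b in blobs(im,o):print(*b)
cv2.imwrite("pics/w11.png",cv2.resize(w,(800,600),interpolation=2))
```

```text
22.0 [ 0.5469594  -0.1199542   0.16950346] 0.03417419063443168
yel [0.6156 0.0162 0.0193] 0.0001 1333 [350.  44.]
yel [ 0.5436 -0.0658  0.0246] 0.0002 224 [259. 130.]
blue [0.6146 0.0151 0.0305] 0.0005 1963 [351.  44.]
brown [ 0.5458 -0.0658  0.0223] 0.0003 1070 [278. 135.]
```

View pics/w11.png

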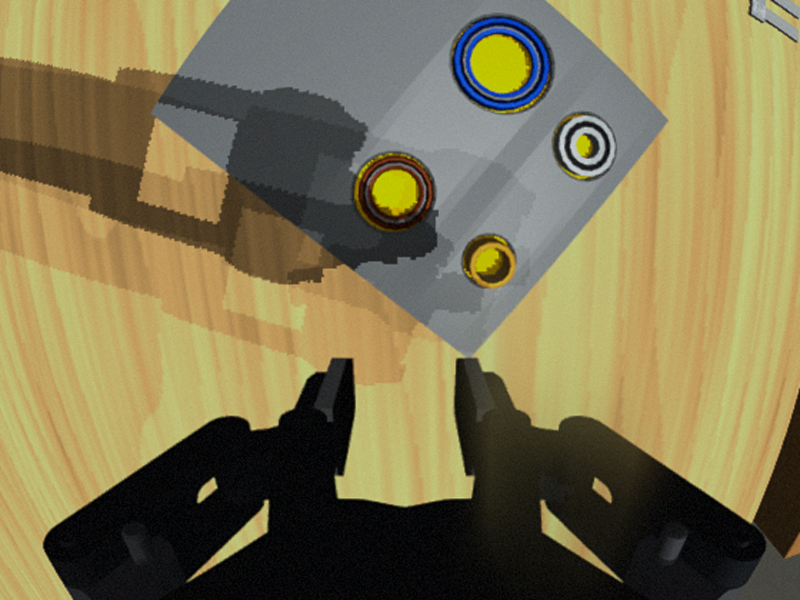

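>>> {"op": "carry_out", "data": {"series": [[-0.04,0.72,0,0,0,0,0.4],[-0.04,0.72,0,0,0,0,0.4],[0,0.72,-0.5,0,0,0,0.4],[0,0,-1,0,0,0,0.4],[0,0,-1,0,0,0,0.4],[0,0,-1,0,0,0,0.4],[0,0,-1,0,0,0,0.4],[0,0,-0.6,0,0,0,0.4],[0,0,-0.3,0,0,0,0.4],[0,0,0,0,0,0,0.4],[0,0,0,0,0,0,0.4]]}}

```text
t: 23.15
tool_pos: [0.5461, -0.0661, 0.036]
tool_rot: [2.272, 2.168, 0.002]
contact_force: [0.8, 0.1, -0.0]
opening: 0.0339
```

>>> {"op": "carry_out", "data": {"series": [[0,0,-0.08,0,0,0,0.4],[0,0,-0.08,0,0,0,0.4],[0,0,0,0,0,0,0.4]]}}

```text
t: 23.45
tool_pos: [0.5453, -0.0661, 0.0311]
tool_rot: [2.273, 2.168, 0.0]
contact_force: [0.0, 0.0, -0.6]
opening: 0.0341
```

>>> {"op": "carry_out", "data": {"series": [[0,0,-0.08,0,0,0,0.4],[0,0,0,0,0,0,0.4]]}}

```text
t: 23.65
tool_pos: [0.5449, -0.066, 0.0286]
tool_rot: [-2.273, -2.168, 0.0]
contact_force: [-0.1, -0.0, -0.7]
opening: 0.0346
```

>>> {"op": "carry_out", "data": {"series": [[0,0,-0.04,0,0,0,0.4],[0,0,0,0,0,0,0.4]]}}

```text
t: 23.85
tool_pos: [0.545, -0.066, 0.0276]
tool_rot: [-2.273, -2.168, 0.0]
contact_force: [1.3, 0.3, -0.0]
opening: 0.0338
```

No contact at 27.6 mm, so the seal is below its on-tray height (30 mm). I'll step down further.

>>> {"op": "carry_out", "data": {"series": [[0,0,-0.06,0,0,0,0.4],[0,0,-0.06,0,0,0,0.4],[0,0,0,0,0,0,0.4]]}}

```text
t: 24.15
tool_pos: [0.5449, -0.0659, 0.0245]
tool_rot: [-2.273, -2.168, 0.001]
contact_force: [-0.2, -0.2, 0.6]
opening: 0.0342
```

>>> {"op": "carry_out", "data": {"series": [[0,0,-0.04,0,0,0,0.4],[0,0,0,0,0,0,0.4]]}}

```text
t: 24.35
tool_pos: [0.545, -0.066, 0.0237]
tool_rot: [-2.273, -2.168, 0.0]
contact_force: [-0.4, 0.3, -0.5]
opening: 0.0342
```

>>> {"op": "carry_out", "data": {"series": [[0,0,-0.04,0,0,0,0.4],[0,0,0,0,0,0,0.4]]}}

```text
t: 24.55
tool_pos: [0.5451, -0.066, 0.0227]
tool_rot: [-2.273, -2.169, 0.0]
contact_force: [-0.1, -0.0, 0.3]
opening: 0.0341
```

>>> {"op": "carry_out", "data": {"series": [[0,0,-0.03,0,0,0,0.4],[0,0,0,0,0,0,0.4]]}}

```text
t: 24.75
tool_pos: [0.5452, -0.066, 0.0222]
tool_rot: [2.273, 2.169, 0.0]
contact_force: [-0.4, 0.1, 1.1]
opening: 0.0342
```

>>> {"op": "carry_out", "data": {"series": [[0,0,0.3,0,0,0,0.4],[0,0,0.8,0,0,0,0.4],[0,0.4,1,0,0,0,0.4],[0,0.6,1,0,0,0,0.4],[0,0.6,1,0,0,0,0.4],[0,0.6,1,0,0,0,0.4],[0,0.6,1,0,0,0,0.4],[0,0,0.5,0,0,0,0.4],[0,0,0,0,0,0,0.4],[0,0,0,0,0,0,0.4]]}}

```text
t: 25.75
tool_pos: [0.5448, 0.0035, 0.1863]
tool_rot: [-2.273, -2.168, 0.001]
contact_force: [-0.8, -1.0, 0.7]
opening: 0.0343
```

Run:
```python
from meas import *
o=ctrl.get_obs();im=ctrl.get_image("wrist");w=im["frame"]
print(o["t"],o["tool_pos"],o["contact_force"])
for b in blobs(im,o):print(*b)
cv2.imwrite("pics/w12.png",cv2.resize(w[120:360,160:480],(800,600),interpolation=2))
```

```text
25.75 [0.54476943 0.00345097 0.18629581] [-0.75869192 -0.95800104  0.68205544]
yel [0.7556 0.2152 0.0254] 0.0006 311 [472.   7.]
yel [0.6179 0.0203 0.0285] 0.0001 69 [364. 144.]
yel [0.6159 0.0158 0.0192] 0.0001 1156 [353. 174.]
yel [ 0.5405 -0.0647  0.0216] 0.0002 78 [263. 250.]
blue [0.6146 0.0164 0.0303] 0.0004 1719 [353. 174.]
brown [ 0.5457 -0.0633  0.0234] 0.0006 868 [286. 255.]
```

View pics/w12.png

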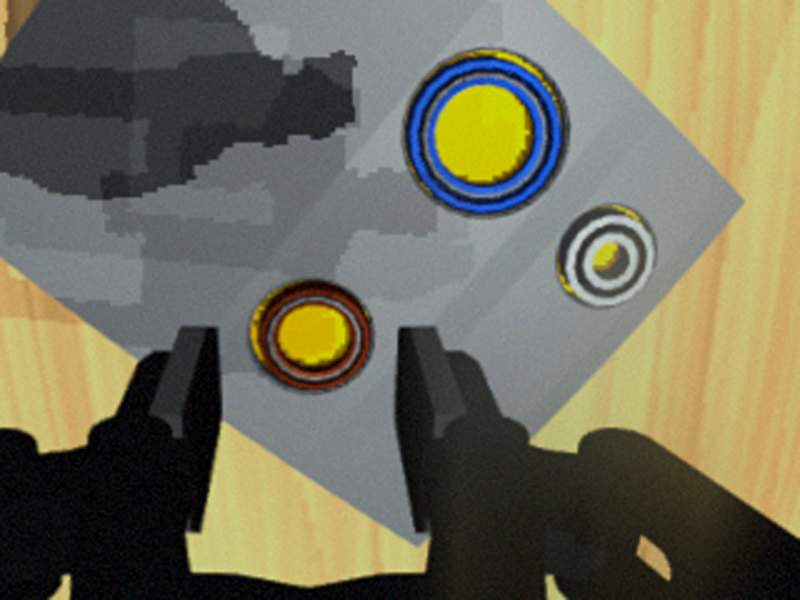

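Blue (about 485,130) and brown (about 313,335) both lie inside their pocket rims, with the yellow pocket bottoms showing through the holes. The arm is clear of everything, so I'm handing in.

```bash
python3 -c "
from station import ctrl
print(ctrl.finish_job())"
```

```text
the job is handed in; nothing more can be done
None
```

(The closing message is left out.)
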